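# Clip the isolation key to the bench staple

### The arm

A 7-joint arm with a two-finger parallel gripper is mounted at the origin on the work surface. World frame = base frame: x ahead of the robot, y to its left, z up, the work surface at z = 0. Lengths are in m, angles in rad, forces in N, time in s.
With the tool pointing down it reaches from about 0.425 to 0.925 m from the base axis. Payload 6.8 kg.
Tool frame: the origin (TCP) lies at the very end of the fingers, on their centre line; the grasp point (between the pads) lies 19 mm behind it (r.grip_depth is the distance from the TCP to the grasp point, in m); z points along the fingers, y is the direction in which the jaws open and shut (so a half turn about z gives the same grasp; the last joint's range is limited). The gripper opens to 85 mm and grips with 20 to 120 N. Pads are 22 mm wide; open, the fingers measure 114 mm over their backs; the gripper's body (76 mm by 85 mm) begins 54 mm behind the grasp point. The pads swing forward as they close: fully open they stand 13 mm farther back than shut.
Start: joints at [1.037, 0.477, 0.022, 1.555, -0.011, 1.109, -0.083], TCP at [0.279, -0.615, 0.231] pointing down, gripper open.
Joint ranges: [-2.96, 2.96], [-0.34, 2.1], [-1.41, 1.46], [0.24, 2.44], [-1.37, 4.51], [0.17, 1.92], [-2.96, 2.96]. Speed limits (rad/s): [2.39, 2.39, 3.14, 3.14, 3.14, 3.14, 3.14].

### API

Orientations are given as a rotation vector (axis times angle).
In Python, from bench import r, grab_frame gives the robot as it stands. The module is installed in compiled form; this text tells all that it offers.
- The arm moves only by the tool play_rows, never from a script. Its argument "increments" is a list of rows, each a list of 7 numbers: the shift along the tool's x, y, z in mm, then the turn, a rotation vector about the tool's x, y, z in rad, then the closure in counts, from 0 (fully open) to 255 (shut). In form: [[tx, ty, tz, rx, ry, rz, claw], ...]. A call has 1 to 5 rows; each row shifts and turns the pose as measured when the row begins, along the tool's axes as they then stand; what a row does not reach is not made up. A row lasts 1/10 s, in which the tool goes at most 50 mm and 8.59 degrees, less where a joint would pass 70% of its speed; a pose out of reach is approached as far as the arm can. A call is refused whole if a number of a shift passes 50 or a number of a turn 0.15, either way. A call with a gripper value outside its range is refused whole. The fingers move at their own pace and stop on an object; "force" is the grip in N (left out, the last holds). Time passes only in rows, so rows that do not move let the fingers close. It gives the time, the measured TCP pose, the force and the opening at its end, in the units of the state.
- r.get_obs(): the state, without advancing time (a new reading comes with each control period).
- grab_frame(name): name is "scene" or "top" or "wrist"; returns a dict with "color" (384x512x3 uint8, blue, green, red), "depth" (384x512 float32, m along the optical axis (not along the pixel's ray), 0 where there is no reading), "K" (3x3 intrinsics, pixels), "k1" (the pictures are not rectified: a ray, as slopes to the right and down, at radius r is drawn at 1 + k1 r^2 times it, then the intrinsics apply), "T" (4x4, takes a point from camera to world coordinates). Camera axes: x right, y up, looking along -z (the intrinsics and any distortion apply to the point x, -y, -z); pixel columns grow to the right and rows downward; lengths in m; the calibration is good to about 2 mm. A picture is of the moment at which its call begins.
- r.hand_in(): hands the job in, once; it reports no verdict.
The state is a dict: "clock": time; "joints": joint angles; "qvel": joint speeds; "tau": joint torques, N m; "tcp_pos": TCP position; "orientation": TCP orientation; "contact_force": force on the tool from outside, world axes, zero at the start; "moment": the same for the moment, N m; "grip_width": finger opening in m.
Only numpy, scipy, OpenCV 4.12 (cv2) and the standard library are available. Lean on these libraries where they do the work, as an engineer would, in place of code of your own. Each camera call takes 0.05 s, during which the arm holds its last target.

### The job

Before the relay is tested, make the isolation key captive on the bench: pick up the key by its fob and press the sprung gate of its snap hook sideways against either upright leg of the steel staple until the leg is inside the hook. Then draw the key back so that the gate snaps shut behind the leg, and prove the catch with a steady tug of about 9 N, the pad inside the hook's end pulling on the leg. Finally lay the key flat on the bench, still clipped on with its gate shut and no pull left on it, and let go; hook and staple must never be forced against each other with more than 14 N, and the other things on the bench are left where they are.

Things in the scene. Friction and masses are not known exactly. Their poses are not given: they have to be found in the camera images.
- hook: Isolation key, one flat rigid piece, about 0.17 kg: black fob, steel key, rectangular steel snap hook. Origin under the fob's centre; x from fob to hook end, z up, gate on the -y side. Hook 10 mm high, bars 6 mm wide: shoulder x 25..31 and end bar x 99..105 (y -18..18), spine y 12..18. Inside: x 31..99, y -12..12. Key: x -62..-25, 4 mm high, 15 mm wide.
- fob (a point): Centre of the fob, the part to grip (hook origin + 8 mm up): x -25..25, y -9..9 (18 mm across), 16 mm high.
- nose (a point): Tip of the nose: a fixed lip turned back from the end bar, hook frame x 72..99, y -18..-12. The mouth, x 31..72 on the -y side, is closed by the gate. A leg is past the nose once its centre is at hook y -8 or more; at y 8 it meets the spine; y -1 is a good depth. This point is at x 72, y -15.
- mouth (a point): Outer face of the gate where a leg should press it (hook x 61, y -18). The leg's centre may be at hook x 56 to 66: nearer the hinge the gate meets its stop before the leg is in; farther out the leg meets the nose.
- pocket (a point): Middle of the pocket behind the nose (hook x 85, y 0). The end bar carries a white wear pad set by a screw, stiff, its face anywhere from hook x 81 to 97, not measured: a leg tugged (key drawn along its own -x) bears on it with its centre at x 77 to 93; find it by feel. The gate is free to close once the leg's centre is at x 76 or more.
- gate (a joint): Sprung gate, steel bar 38 mm long (hook x 33..71), 6 mm wide, 8 mm high, hinged about the vertical at hook x 31, y -15. 0 = shut, grows swinging inward to its stop at 0.8 rad; the spring always closes it. A leg pressing at x 61 needs about 2 N to start, 5 to 6 N when in (gate then about 0.65 rad). It slides along the leg as the key is drawn back.
- staple: The rigid eye: upside-down U of round steel bar 8 mm thick, screwed to the bench, 74 mm high; two vertical legs, centres 50 mm apart, joined by a top bar whose centre is at 70 mm. Origin on the bench midway between the legs, y from right leg to left leg, x square to its plane, away from the robot. It does not give.
- leg_left (a point): Point on the centre line of the staple's left leg (staple +y, 25 mm from its origin), 20 mm above the bench.
- leg_right (a point): Point on the centre line of the staple's right leg (staple -y, 25 mm from its origin), 20 mm above the bench.
- relay: Bystander: cream bakelite timer relay, 80 x 60 mm and 83 mm high with a dial on top; origin at the centre of its underside.
- spanner: Bystander: steel spanner, 160 mm long, lying flat; origin under its centre.
- lug: Bystander: tin-plated ring lug, ring 30 mm across with a 12 mm barrel, 54 mm long; origin under the ring's centre.
- clip: Bystander: blue plastic test clip body, about 90 x 14 x 12 mm; origin under its centre.
Things that resemble listed ones, but are neither listed nor needed, are in the scene too. What is shaped like the hook but blue, red or yellow is not meant.

How it is judged:
On the way, in this order (a step that is already met when the one before it is completed fails the run):
1. the gate is pressed inward against a leg of the staple (value of joint gate above 0.3 rad and contact force between hook and staple above 1 N), for 0.1 s.
2. a leg is in the pocket behind the nose, the gate is shut, and the hook pulls on the leg with 6 N or more (((x of leg_left in the frame of hook between 0.071 and 0.0955 m and y of leg_left in the frame of hook between -0.0105 and 0.0105 m) or (x of leg_right in the frame of hook between 0.071 and 0.0955 m and y of leg_right in the frame of hook between -0.0105 and 0.0105 m)) and value of joint gate below 0.08 rad and contact force between hook and staple above 6 N), for 0.3 s.
At the end, for the whole second after the job is handed in: One leg of the staple is inside the closed hook, the gate is shut (under 0.08 rad), the key lies flat on the bench (underside of the fob under 6 mm high, tilt under 0.12 rad), at rest, with under 2 N between hook and staple, and the fingers have let go of it (((x of leg_left in the frame of hook between 0.032 and 0.0955 m and y of leg_left in the frame of hook between -0.0105 and 0.0105 m) or (x of leg_right in the frame of hook between 0.032 and 0.0955 m and y of leg_right in the frame of hook between -0.0105 and 0.0105 m)) and value of joint gate below 0.08 rad and height (world z) of hook below 0.006 m and angle between hook's own z axis and vertical below 0.12 rad and linear speed of hook below 0.02 m/s and angular speed of hook below 0.2 rad/s and contact force between hook and staple below 2 N and contact force between the fingers and hook below 0.1 N); the robot touches nothing.
It fails at once if hook and staple are forced against each other with more than 14 N (contact force between hook and staple above 14 N).
It fails at once if a bystander (relay, spanner, lug or test clip) is moved more than 15 mm (distance of any of relay, spanner, lug, clip from where it was at the start of the episode above 0.015 m).
It also fails if it takes over 64 s, if anything falls off the work surface, if the arm or the gripper's body presses on something with over 40 N, if the wrist force passes 120 N, or if a joint passes its speed limit or range.

## Working session

There is one attempt and no reset: what is moved stays moved. The work goes in short steps, Python scripts to look and compute and a tool call to move; the robot and the scene stay as the last step left them, time stands still between calls to the robot, and variables do not carry over. Pictures are saved under pics/ and viewed, and the job is handed in when it is done.

Besides the shell and the picture viewer there is one more tool, called after ">>>" as name(argument=value, ...), one argument or row to a line, values as JSON. play_rows: Moves the arm, as the interface text tells. Its arguments: {"type":"object","properties":{"increments":{"type":"array","items":{"type":"array","items":{"type":"number"}}},"force":{"type":"number"}},"required":["increments"]}

```bash
mkdir -p pics; cat > h.py <<'E'
import numpy as np, cv2
from scipy.spatial.transform import Rotation as R
from bench import r, grab_frame
def shot(n,f): 
    d=grab_frame(n); cv2.imwrite('pics/'+f+'.png',d['color']); np.savez('pics/'+f+'.npz',**{k:np.array(d[k]) for k in d}); return d
def load(f): return dict(np.load('pics/'+f+'.npz'))
def ray(d,u,v):
    K=d['K'];x=(u-K[0,2])/K[0,0];y=(v-K[1,2])/K[1,1];k=float(d['k1'])
    rd=np.hypot(x,y);rr=rd
    for _ in range(30): rr=rd/(1+k*rr*rr)
    s=rr/rd if rd>0 else 1
    T=d['T'];return T[:3,3],T[:3,:3]@np.array([x*s,-y*s,-1])
def onz(d,u,v,z):
    o,e=ray(d,u,v);return o+e*(z-o[2])/e[2]
def dep(d,u,v):
    o,e=ray(d,u,v);return o+e*d['depth'][int(v),int(u)]
def proj(d,p):
    T=d['T'];c=T[:3,:3].T@(np.array(p)-T[:3,3]);x=c[0]/-c[2];y=-c[1]/-c[2];s=1+float(d['k1'])*(x*x+y*y);K=d['K']
    return K[0,0]*x*s+K[0,2],K[1,1]*y*s+K[1,2]
E
python3 - <<'E'
from h import *
for n in ['scene','top','wrist']:
    d=shot(n,n+'0'); print(n,d['T'][:3,3],d['k1'],d['K'][0])
o=r.get_obs(); print(o)
E
```

```text
scene [1.13308407 0.5407527  0.55322435] -0.10754294792523687 [375.91136562   0.         258.59020482]
top [ 0.3522592  -0.00580375  1.55672253] -0.059768614073122665 [468.81519591   0.         247.43980111]
wrist [ 0.35402729 -0.58078019  0.37079578] 0.01445884479461987 [343.82330317   0.         256.86392895]
{'clock': 0.15, 'joints': array([ 1.03688275,  0.47765516,  0.02238561,  1.55619915, -0.0115051 ,
        1.10929945, -0.08310949]), 'qvel': array([ 9.22873416e-04, -1.37598198e-03,  3.28500439e-04, -4.04160543e-03,
        4.54337776e-05,  1.01196233e-03,  3.76669491e-04]), 'tau': array([ 2.46494092e-03, -5.96921074e+01,  1.60993069e+00, -2.81491810e+01,
        1.26164983e-02,  6.63358747e-03,  1.19671245e-05]), 'tcp_pos': array([ 0.27860601, -0.61432792,  0.23053032]), 'orientation': array([-3.06932710e+00, -6.63491392e-01,  6.49754535e-04]), 'contact_force': array([-0.15872654, -0.13283181,  1.25320572]), 'moment': array([-0.05459947,  0.01600737,  0.01373115]), 'grip_width': 0.08529768182105948}
```

View pics/scene0.png

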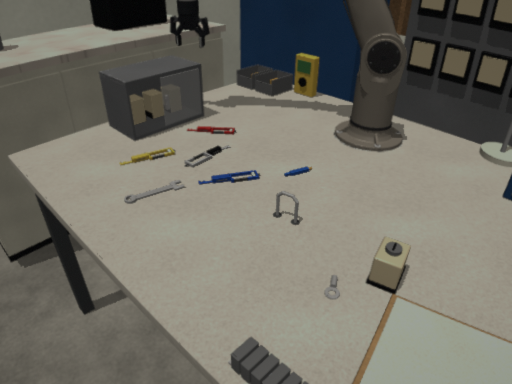

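View pics/top0.png

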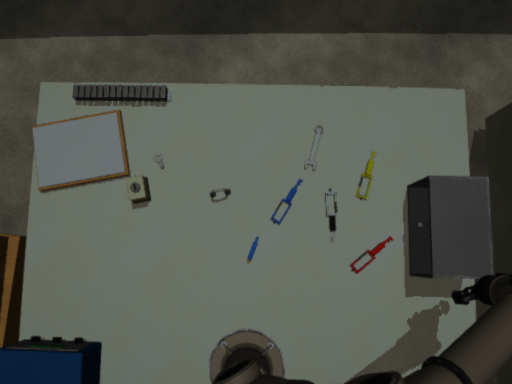

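View pics/wrist0.png

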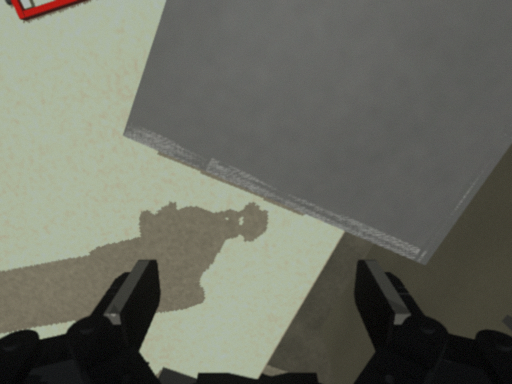

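```bash
python3 - <<'E'
from h import *
d=load('top0'); c=d['color']
a=cv2.resize(c[170:250,200:360],None,fx=5,fy=5,interpolation=cv2.INTER_CUBIC)
cv2.imwrite('pics/topcrop.png',a)
c=load('scene0')['color']
a=cv2.resize(c[110:240,110:320],None,fx=3.8,fy=3.8,interpolation=cv2.INTER_CUBIC)
cv2.imwrite('pics/sccrop.png',a)
for n,p,z in [('fob',(333,223),.016),('hookend',(331,189),.01),('key tip',(332,240),.004),('stapA',(212,197),0),('stapB',(229,192),0),('stapm',(220,195),.074)]:
    print(n,onz(d,*p,z),dep(d,*p))
E
```

```text
fob [ 0.4648439  -0.27542014  0.016     ] [ 0.46497143 -0.27572554  0.01425483]
hookend [ 0.57858634 -0.27047341  0.01      ] [ 0.58013856 -0.27228859 -0.00060784]
key tip [ 0.40956022 -0.27393817  0.004     ] [ 0.40950615 -0.27368516  0.00546512]
stapA [0.54550245 0.1264158  0.        ] [0.54527966 0.12626336 0.00179476]
stapB [0.56347295 0.06989407 0.        ] [0.5627762  0.06964436 0.00513531]
stapm [0.54323193 0.09477718 0.074     ] [ 0.55284287  0.09983905 -0.00061987]
```

View pics/topcrop.png

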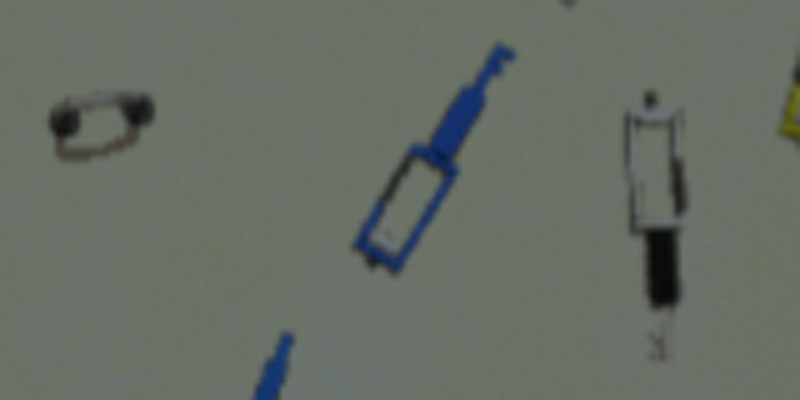

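View pics/sccrop.png

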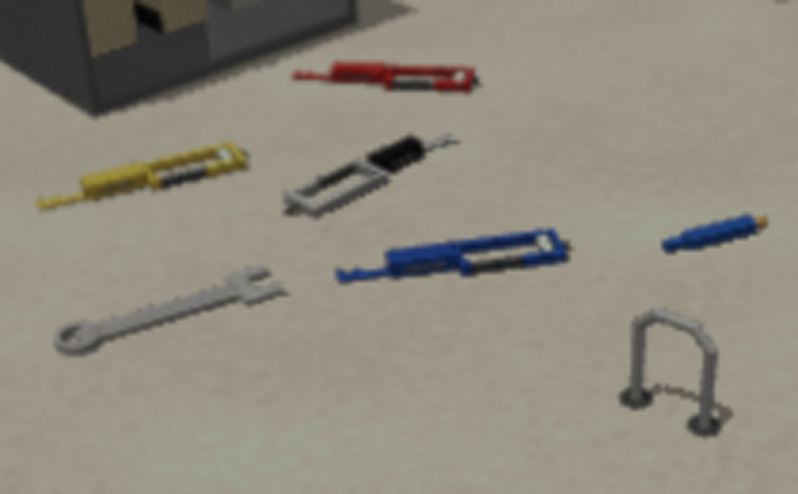

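The key meant is the steel one with the black fob at top (331,213). The blue (287,205), yellow (367,178) and red (371,255) ones are coloured decoys. The enlarged crop confirms a black fob, a steel frame and the dark gate on its right (world -y) side. The staple's feet are at top (213,194) and (228,192). I'll take closer views of both with the wrist camera.

```bash
cat >> h.py <<'E'
def goto(p,yaw=None,step=48):
    """print tool increments to reach world p with tool down, tool x axis at world yaw"""
    o=r.get_obs();P=o['tcp_pos'];Rm=R.from_rotvec(o['orientation'])
    if yaw is None: Rt=Rm
    else:
        x=np.array([np.cos(yaw),np.sin(yaw),0]);z=np.array([0,0,-1.]);Rt=R.from_matrix(np.c_[x,np.cross(z,x),z])
    t=Rm.inv().apply(np.array(p)-P)*1000; w=(Rm.inv()*Rt).as_rotvec()
    print('t',o['clock'],'tcp',P.round(4),'axes x',Rm.as_matrix()[:,0].round(3),'z',Rm.as_matrix()[:,2].round(3),'F',o['contact_force'].round(2),'w',o['grip_width'])
    print(' tool shift mm',t.round(2),'turn',w.round(4))
E
python3 - <<'E'
from h import *
d=load('top0')
for p in [(450,230),(420,200),(212.8,194.4),(227.6,192)]: print(p,dep(d,*p),onz(d,*p,0.002))
goto([.46,-.40,.25],0.0)
goto([.46,-.40,.25],-np.pi)
E
```

```text
(450, 230) [ 0.43650454 -0.58513996  0.20156108] [ 0.44891051 -0.67045301  0.002     ]
(420, 200) [ 0.5467788  -0.56831189  0.01189756] [ 0.54802507 -0.57191583  0.002     ]
(212.8, 194.4) [0.55186807 0.12241833 0.01897285] [0.55407124 0.12383358 0.002     ]
(227.6, 192) [0.56185516 0.07400665 0.01127493] [0.56311304 0.07448563 0.002     ]
t 0.15 tcp [ 0.2786 -0.6143  0.2305] axes x [ 0.911  0.413 -0.   ] z [-0.001  0.001 -1.   ] F [-0.16 -0.13  1.25] w 0.08529768182105948
 tool shift mm [ 253.72 -120.3   -19.33] turn [-1.400e-03  4.000e-04  4.258e-01]
t 0.15 tcp [ 0.2786 -0.6143  0.2305] axes x [ 0.911  0.413 -0.   ] z [-0.001  0.001 -1.   ] F [-0.16 -0.13  1.25] w 0.08529768182105948
 tool shift mm [ 253.72 -120.3   -19.33] turn [-6.0000e-04 -1.9000e-03 -2.7158e+00]
```

>>> play_rows(
  increments=[
    [20,-45,-20,0,0,0,0],
    [20,-45,-10,0,0,0,0],
    [20,-45,0,0,0,0,0],
    [20,-45,0,0,0,0,0],
    [40,-10,0,0,0,0.14,0],
  ],
)

```text
clock: 0.65
tcp_pos: [0.3026, -0.3919, 0.2552]
orientation: [-3.105, -0.435, 0.011]
contact_force: [0.7, -0.7, 0.6]
grip_width: 0.0855
```

```bash
python3 - <<'E'
from h import *
goto([.42,-.275,.25],0.0)
E
```

```text
t 0.65 tcp [ 0.3026 -0.3919  0.2552] axes x [ 0.962  0.275 -0.006] z [-0.008  0.006 -1.   ] F [ 0.67 -0.66  0.62] w 0.08552712105918958
 tool shift mm [144.99 -80.13   4.95] turn [-0.0067  0.0072  0.2782]
```

>>> play_rows(
  increments=[
    [36,-20,1,-0.006,0.007,0.14,0],
    [38,-12,1,0,0,0.13,0],
    [40,-10,1,0,0,0,0],
    [20,-6,0,0,0,0,0],
  ],
)

```text
clock: 1.05
tcp_pos: [0.4305, -0.3235, 0.2529]
orientation: [-3.14, -0.001, -0.002]
contact_force: [-0.4, -0.7, 0.5]
grip_width: 0.0853
```

```bash
python3 - <<'E'
from h import *
goto([.42,-.275,.25],0.0)
d=shot('wrist','w1')
E
```

```text
t 1.05 tcp [ 0.4305 -0.3235  0.2529] axes x [1.    0.001 0.001] z [ 0.001  0.001 -1.   ] F [-0.36 -0.72  0.52] w 0.08530127757042544
 tool shift mm [-10.48 -48.46   2.92] turn [-0.0013 -0.0011  0.0007]
```

View pics/w1.png

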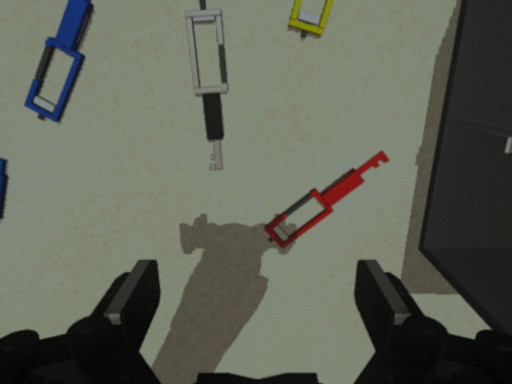

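The wrist view shows the steel key with its black fob at (213,116). The hook end is at (204,14) and the key blade runs to (216,168). The red decoy is at (325,200).

```bash
python3 - <<'E'
from h import *
d=load('w1'); c=d['color']; print(d['T'][:3,3])
g=c.max(2); m=(g<60).astype(np.uint8); m[:,:180]=0;m[:,245:]=0;m[:85]=0;m[150:]=0
n,l,s,ce=cv2.connectedComponentsWithStats(m)
i=1+np.argmax(s[1:,4]); print(s[i],ce[i])
cnt=cv2.findContours((l==i).astype(np.uint8),cv2.RETR_EXTERNAL,cv2.CHAIN_APPROX_NONE)[0][0]
rc=cv2.minAreaRect(cnt);print(rc)
b=cv2.boxPoints(rc)
for p in b: print(p,onz(d,*p,.012))
print('fobc',onz(d,*ce[i],.014), dep(d,*ce[i]))
cv2.imwrite('pics/w1c.png',cv2.resize(c[0:180,150:270],None,fx=3.3,fy=3.3,interpolation=cv2.INTER_CUBIC))
E
```

```text
[ 0.51321263 -0.32467515  0.39334154]
[203  93  21  47 768] [212.86458333 115.69921875]
((212.87294006347656, 116.10246276855469), (46.89752197265625, 16.930185317993164), 84.80557250976562)
[202.31966   93.516396] [ 0.49225881 -0.26574007  0.012     ]
[219.18031   91.983604] [ 0.49385847 -0.28378758  0.012     ]
[223.42622 138.68854] [ 0.443901   -0.28672458  0.012     ]
[206.56557 140.22131] [ 0.44215845 -0.26786368  0.012     ]
fobc [ 0.4692678  -0.27626819  0.014     ] [ 0.4692167  -0.2762119   0.01355887]
```

View pics/w1c.png

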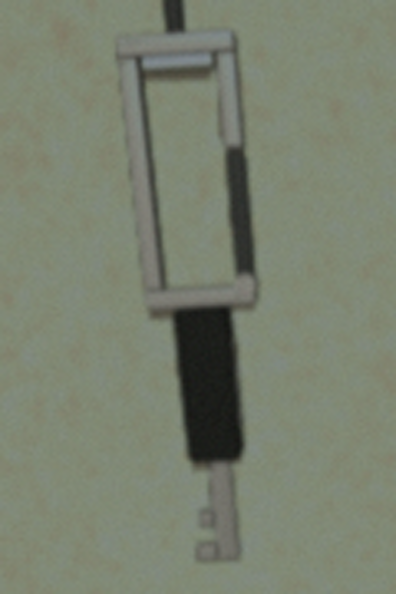

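```bash
python3 - <<'E'
from h import *
d=load('w1')
q=lambda x,y:(150+x/3.3-.35,y/3.3-.35)
a=onz(d,*q(118,36),.01);b=onz(d,*q(234,32),.01);e=onz(d,*q(150,312),.01);f=onz(d,*q(256,302),.01)
print(a,b,e,f,np.linalg.norm(a-b))
print('pad',onz(d,*q(177,68),.01))
v=(a+b)/2-(e+f)/2; print('len',np.linalg.norm(v),'yaw',np.arctan2(v[1],v[0]))
yaw=np.arctan2(v[1],v[0]);E=(a+b)/2
print('origin from hook',E-np.array([np.cos(yaw),np.sin(yaw),0])*.105)
goto([.469,-.276,.08],0.055)
E
```

```text
[ 0.5713762  -0.25281227  0.01      ] [ 0.57252709 -0.28781757  0.01      ] [ 0.49143344 -0.25765239  0.01      ] [ 0.49460961 -0.29221611  0.01      ] 0.03502421329052238
pad [ 0.56276728 -0.2701388   0.01      ]
len 0.07906517748970893 yaw 0.058457576219890874
origin from hook [ 0.467131   -0.27644947  0.01      ]
t 1.1 tcp [ 0.4331 -0.322   0.2529] axes x [1.    0.004 0.003] z [ 0.003  0.002 -1.   ] F [3.19 0.23 0.44] w 0.08535473714723817
 tool shift mm [ 35.57 -45.58 173.05] turn [-0.0019 -0.0028 -0.0513]
```

>>> play_rows(
  increments=[
    [18,-24,45,-0.002,-0.003,-0.05,100],
    [17,-22,48,0,0,0,100],
    [0,0,40,0,0,0,100],
    [0,0,0,0,0,0,100],
    [0,0,0,0,0,0,100],
  ],
)

```text
clock: 1.6
tcp_pos: [0.4672, -0.2787, 0.1259]
orientation: [3.138, 0.09, 0.006]
contact_force: [0.9, -0.7, 0.3]
grip_width: 0.052
```

```bash
python3 - <<'E'
from h import *
goto([.468,-.276,.004],0.056)
d=shot('wrist','w2')
E
```

```text
t 1.6 tcp [ 0.4672 -0.2787  0.1259] axes x [0.998 0.058 0.004] z [ 0.004 -0.002 -1.   ] F [ 0.92 -0.67  0.3 ] w 0.05200638455130718
 tool shift mm [  0.49  -2.92 121.91] turn [ 0.0026 -0.0039  0.0017]
```

View pics/w2.png

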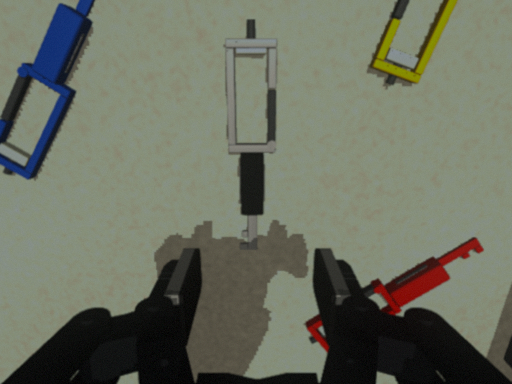

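```bash
python3 - <<'E'
from h import *
d=load('w2');c=d['color']
m=(c.max(2)<60).astype(np.uint8); m[:,:232]=0;m[:,272:]=0;m[:156]=0;m[212:]=0
rc=cv2.minAreaRect(cv2.findNonZero(m));print(rc,onz(d,*rc[0],.014))
print('red',onz(d,310,322,.01),onz(d,372,285,.01))
print('proj tcp end',proj(d,[.468,-.276,.014]))
E
```

```text
((251.5, 183.5), (55.0, 23.0), 90.0) [ 0.46943491 -0.27552763  0.014     ]
red [ 0.3400747  -0.33521359  0.01      ] [ 0.38188607 -0.38475175  0.01      ]
proj tcp end (np.float64(252.01404871037252), np.float64(185.30377088089216))
```

>>> play_rows(
  increments=[
    [0,-2,48,0.002,-0.004,0,100],
    [0,0,40,0,0,0,100],
    [0,0,20,0,0,0,100],
    [0,0,0,0,0,0,100],
    [0,0,0,0,0,0,100],
  ],
)

```text
clock: 2.15
tcp_pos: [0.4743, -0.2863, 0.0274]
orientation: [3.127, 0.077, 0.027]
contact_force: [0.3, -0.2, 0.1]
grip_width: 0.0519
```

```bash
python3 - <<'E'
from h import *
goto([.4685,-.2758,.003],0.056)
E
```

```text
t 2.15 tcp [ 0.4743 -0.2863  0.0274] axes x [0.999 0.05  0.017] z [ 0.018 -0.013 -1.   ] F [ 0.32 -0.22  0.08] w 0.05193353457891242
 tool shift mm [ -5.74 -11.11  24.17] turn [ 0.0136 -0.017  -0.0065]
```

>>> play_rows(
  increments=[
    [-5,-10,3,0.013,-0.017,-0.006,100],
    [0,0,0,0,0,0,100],
    [0,0,0,0,0,0,100],
  ],
)

```text
clock: 2.45
tcp_pos: [0.4712, -0.2781, 0.0292]
orientation: [3.137, 0.086, 0.009]
contact_force: [1.3, 0.6, -0.1]
grip_width: 0.0522
```

```bash
python3 - <<'E'
from h import *
goto([.4685,-.2758,.003],0.056)
E
```

```text
t 2.45 tcp [ 0.4712 -0.2781  0.0292] axes x [0.998 0.055 0.005] z [ 0.006 -0.003 -1.   ] F [ 1.28  0.62 -0.09] w 0.05220530602825797
 tool shift mm [-2.74 -2.5  26.15] turn [ 0.0038 -0.0054 -0.0015]
```

>>> play_rows(
  increments=[
    [-2,-2,9,0.003,-0.005,-0.001,100],
    [0,0,7,0,0,0,100],
    [0,0,5,0,0,0,100],
  ],
)

```text
clock: 2.75
tcp_pos: [0.4704, -0.2766, 0.0087]
orientation: [3.138, 0.088, 0.005]
contact_force: [0.5, 0.3, -0.2]
grip_width: 0.0522
```

```bash
python3 - <<'E'
from h import *
goto([.4685,-.2758,.003],0.056)
E
```

```text
t 2.75 tcp [ 0.4704 -0.2766  0.0087] axes x [0.998 0.056 0.003] z [ 0.004 -0.002 -1.   ] F [ 0.5   0.28 -0.22] w 0.05217858699670215
 tool shift mm [-1.86 -0.9   5.66] turn [ 0.0024 -0.0034 -0.0002]
```

>>> play_rows(
  increments=[
    [-2,-1,4,0.002,-0.003,0,100],
    [0,0,2,0.001,-0.002,0,100],
    [0,0,1,0,0,0,100],
  ],
)

```text
clock: 3.05
tcp_pos: [0.4672, -0.2752, -0.0006]
orientation: [-3.138, -0.088, 0.007]
contact_force: [-0.2, 0.2, -0.1]
grip_width: 0.0519
```

```bash
python3 - <<'E'
from h import *
goto([.4685,-.2758,.003],0.056)
E
```

```text
t 3.05 tcp [ 0.4672 -0.2752 -0.0006] axes x [ 0.998  0.056 -0.005] z [-0.005  0.002 -1.   ] F [-0.16  0.25 -0.06] w 0.05193762974363093
 tool shift mm [ 1.28  0.71 -3.56] turn [-0.0021  0.0046 -0.0001]
```

>>> play_rows(
  increments=[
    [1,0.5,-4,-0.002,0.004,0,100],
    [0,0,0,0,0,0,100],
    [0,0,0,0,0,0,100],
  ],
)

```text
clock: 3.35
tcp_pos: [0.4683, -0.2757, 0.0037]
orientation: [-3.14, -0.088, 0.001]
contact_force: [-0.2, -0.1, -0.2]
grip_width: 0.0522
```

```bash
python3 - <<'E'
from h import *
goto([.4685,-.2758,.003],0.056)
E
```

```text
t 3.35 tcp [ 0.4683 -0.2757  0.0037] axes x [ 0.998  0.056 -0.   ] z [-0.  0. -1.] F [-0.18 -0.08 -0.22] w 0.052160382598069537
 tool shift mm [0.16 0.1  0.69] turn [-0.      0.0003 -0.0002]
```

Nearly exact. Closing now.

>>> play_rows(
  increments=[
    [0,0,0,0,0,0,255],
    [0,0,0,0,0,0,255],
    [0,0,0,0,0,0,255],
    [0,0,0,0,0,0,255],
    [0,0,0,0,0,0,255],
  ],
  force=90,
)

```text
clock: 3.85
tcp_pos: [0.4687, -0.2758, 0.0046]
orientation: [3.14, 0.088, 0.001]
contact_force: [0.5, -0.3, 0.8]
grip_width: 0.0155
```

```bash
python3 - <<'E'
from h import *
goto([.4685,-.2758,.003],0.056)
shot('wrist','w3')
E
```

```text
t 3.85 tcp [ 0.4687 -0.2758  0.0046] axes x [0.998 0.056 0.001] z [ 0.001 -0.001 -1.   ] F [ 0.52 -0.27  0.75] w 0.015537799044140281
 tool shift mm [-0.23 -0.06  1.61] turn [ 0.0006 -0.0007 -0.0001]
```

View pics/w3.png

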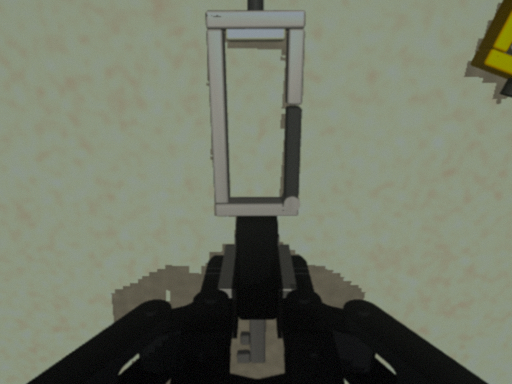

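Gripped, with the hook straight ahead and the gate on the right. I'll lift it and carry it over.

>>> play_rows(
  increments=[
    [0,0,-15,0,0,0,255],
    [0,0,-35,0,0,0,255],
    [0,0,-40,0,0,0,255],
    [0,-20,-40,0,0,0,255],
    [0,-40,-20,0,0,0,255],
  ],
)

```text
clock: 4.4
tcp_pos: [0.4619, -0.2188, 0.1592]
orientation: [-3.139, -0.074, 0.011]
contact_force: [1.3, 0.4, -1.7]
grip_width: 0.0153
```

>>> play_rows(
  increments=[
    [0,-48,0,0,0,0,255],
    [0,-48,0,0,0,0,255],
    [0,-48,0,0,0,0,255],
    [0,-48,0,0,0,0,255],
    [0,-48,0,0,0,0,255],
  ],
)

```text
clock: 4.9
tcp_pos: [0.4521, 0.0256, 0.1686]
orientation: [3.137, 0.061, 0.01]
contact_force: [1.0, 0.2, -1.3]
grip_width: 0.0154
```

```bash
python3 - <<'E'
from h import *
goto([.46,.19,.16],0.056)
shot('wrist','w4')
E
```

```text
t 4.9 tcp [0.4521 0.0256 0.1686] axes x [0.999 0.039 0.007] z [ 0.007 -0.004 -1.   ] F [ 1.    0.24 -1.27] w 0.015353729450552162
 tool shift mm [  14.3  -164.04    7.98] turn [ 0.0043 -0.0066 -0.0169]
```

View pics/w4.png

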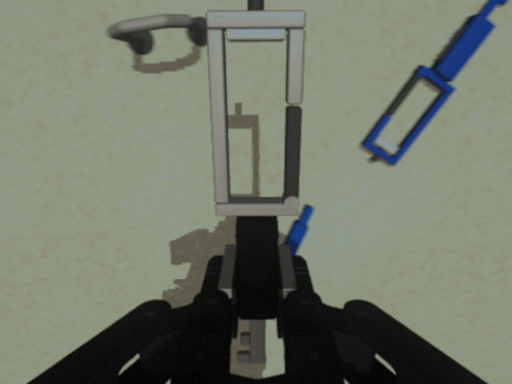

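>>> play_rows(
  increments=[
    [5,-48,0,0.004,-0.006,-0.016,255],
    [5,-48,0,0,0,0,255],
    [4,-48,0,0,0,0,255],
    [0,-20,0,0,0,0,255],
    [0,0,0,0,0,0,255],
  ],
)

```text
clock: 5.45
tcp_pos: [0.4536, 0.1981, 0.1735]
orientation: [-3.135, -0.112, -0.007]
contact_force: [0.1, -0.5, -2.5]
grip_width: 0.0154
```

```bash
python3 - <<'E'
from h import *
goto([.46,.19,.16],0.056)
shot('wrist','w5')
E
```

```text
t 5.45 tcp [0.4536 0.1981 0.1735] axes x [0.997 0.071 0.005] z [ 0.005  0.005 -1.   ] F [ 0.05 -0.51 -2.47] w 0.015359417444201749
 tool shift mm [ 5.75  8.64 13.48] turn [-0.0046 -0.0048  0.0151]
```

View pics/w5.png

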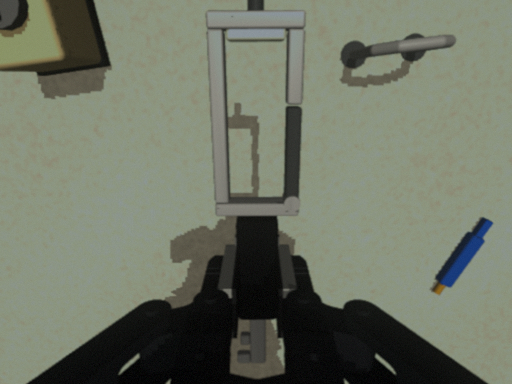

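```bash
python3 - <<'E'
from h import *
d=load('w5');c=d['color']
cv2.imwrite('pics/w5c.png',cv2.resize(c[20:100,330:470],None,fx=5.5,fy=5.5,interpolation=cv2.INTER_CUBIC))
for p in [(353,54),(414,45)]: print(onz(d,*p,.002),dep(d,*p))
print('relay',onz(d,105,65,0),onz(d,60,66,.083),onz(d,95,0,.083),dep(d,30,40))
for x,y in [(61,-18),(105,18),(0,0)]:
  pass
E
```

```text
[0.55710896 0.12443642 0.002     ] [0.55643858 0.12686211 0.01172605]
[0.56735322 0.07511703 0.002     ] [0.56021974 0.10367953 0.07212131]
relay [0.53344106 0.33423225 0.        ] [0.5312747  0.32762514 0.083     ] [0.57000952 0.30253764 0.083     ] [0.54563831 0.35350562 0.06771449]
```

View pics/w5c.png

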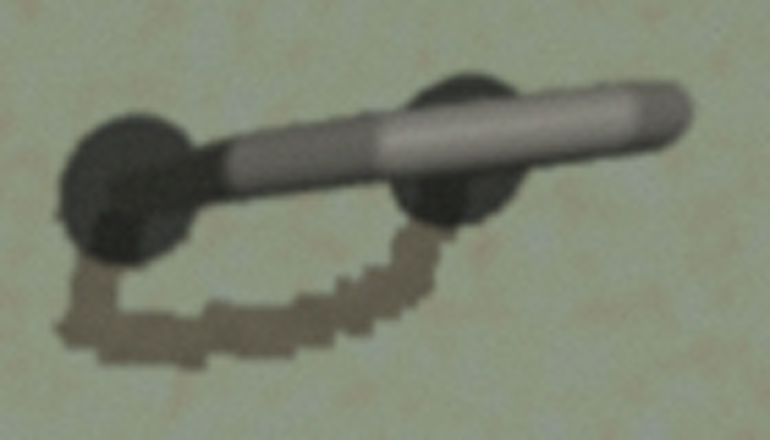

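```bash
cat >> h.py <<'E'
def hookpts(d,o,pts):
    Rm=R.from_rotvec(o['orientation']);P=o['tcp_pos']
    n=Rm.as_matrix()[:,2]; q=P-n*0.0054   # plane of hook top: 5.4mm above TCP
    out=[]
    for u,v in pts:
        c,e=ray(d,u,v); X=c+e*(n@(q-c))/(n@e); out.append(Rm.inv().apply(X-P)*1000)
    return np.array(out)
E
python3 - <<'E'
from h import *
d=load('w5');o=r.get_obs()
print(hookpts(d,o,[(206.5,11),(305,10.5),(216,215.5),(299,215)]).round(1))
cv2.imwrite('pics/w5d.png',cv2.resize(d['color'][0:230,180:330],None,fx=2.6,fy=2.6,interpolation=cv2.INTER_CUBIC))
E
```

```text
[[102.9 -18.3  -5.4]
 [103.1  16.2  -5.4]
 [ 25.1 -18.   -5.4]
 [ 25.4  17.3  -5.4]]
```

View pics/w5d.png

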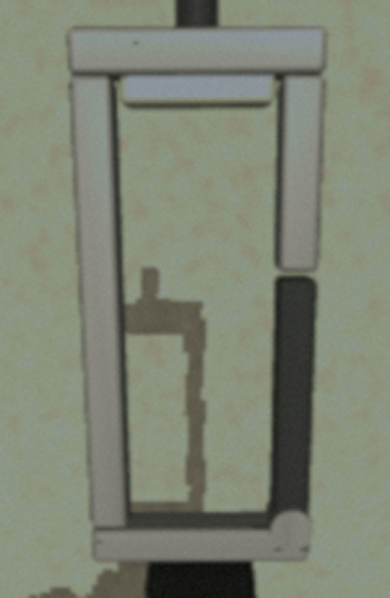

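```bash
python3 - <<'E'
from h import *
goto([.495,.166,.025],0.056)
E
```

```text
t 5.5 tcp [0.4538 0.1967 0.1734] axes x [0.998 0.07  0.005] z [ 0.005  0.004 -1.   ] F [ 0.95 -0.08 -1.13] w 0.015322165655669063
 tool shift mm [ 38.23  34.07 148.48] turn [-0.004  -0.0048  0.0137]
```

>>> play_rows(
  increments=[
    [14,8,20,-0.004,-0.005,0.013,255],
    [14,8,25,0,0,0,255],
    [8,5,25,0,0,0,255],
    [0,0,20,0,0,0,255],
    [0,0,0,0,0,0,255],
  ],
)

```text
clock: 6.0
tcp_pos: [0.4943, 0.1669, 0.0833]
orientation: [3.134, 0.074, 0.004]
contact_force: [0.3, -1.0, -2.1]
grip_width: 0.0153
```

```bash
python3 - <<'E'
from h import *
goto([.495,.166,.025],0.056)
E
```

```text
t 6.0 tcp [0.4943 0.1669 0.0833] axes x [0.999 0.047 0.002] z [ 0.003 -0.006 -1.   ] F [ 0.3  -1.01 -2.15] w 0.015251444369930145
 tool shift mm [ 0.52  0.6  58.32] turn [ 0.0063 -0.0024 -0.0086]
```

>>> play_rows(
  increments=[
    [0,0,15,0.006,-0.002,-0.008,255],
    [0,0,15,0,0,0,255],
    [0,0,14,0,0,0,255],
    [0,0,8,0,0,0,255],
    [0,0,0,0,0,0,255],
  ],
)

```text
clock: 6.5
tcp_pos: [0.4965, 0.162, 0.032]
orientation: [3.138, 0.077, 0.006]
contact_force: [-0.2, -0.3, -2.2]
grip_width: 0.0151
```

```bash
python3 - <<'E'
from h import *
goto([.495,.161,.025],0.056)
shot('wrist','w6');shot('scene','s6')
E
```

```text
t 6.5 tcp [0.4965 0.162  0.032 ] axes x [0.999 0.049 0.004] z [ 0.004 -0.003 -1.   ] F [-0.23 -0.28 -2.2 ] w 0.015067251197561964
 tool shift mm [-1.56  0.93  7.03] turn [ 0.0027 -0.0035 -0.0066]
```

View pics/w6.png

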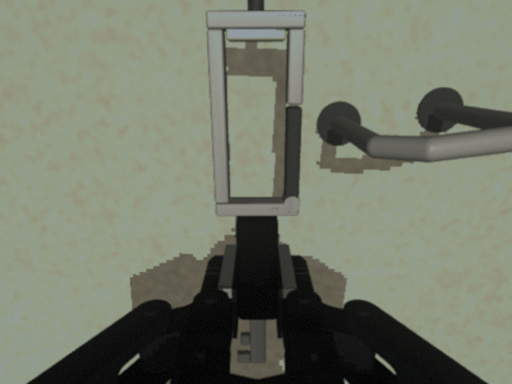

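View pics/s6.png

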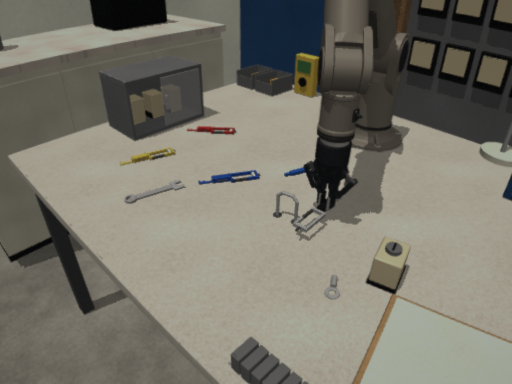

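The wrist view shows the left foot at (339,122), right of the gate. I'll compute the leg position in the tool frame.

```bash
python3 - <<'E'
from h import *
d=load('w6');o=r.get_obs();Rm=R.from_rotvec(o['orientation'])
for p,z in [((339,122),.002),((374,146),.07),((440,109),.002),((427,149),.07)]:
    X=onz(d,*p,z);print(p,X,'tool',(Rm.inv().apply(X-o['tcp_pos'])*1000).round(1))
print(hookpts(d,o,[(206.5,11),(305,10.5),(216,215.5),(299,215),(301,105)]).round(1))
E
```

```text
(339, 122) [0.55835563 0.12371588 0.002     ] tool [59.1 41.7 31.3]
(374, 146) [0.559851   0.12887376 0.07      ] tool [ 61.2  36.7 -36.7]
(440, 109) [0.56680003 0.0758358  0.002     ] tool [65.2 89.9 31.5]
(427, 149) [0.55969199 0.112779   0.07      ] tool [ 60.3  52.8 -36.6]
[[102.3 -16.1  -5.4]
 [102.4  18.1  -5.4]
 [ 25.1 -15.9  -5.4]
 [ 25.3  19.2  -5.4]
 [ 70.5  18.1  -5.4]]
```

>>> play_rows(
  increments=[
    [-1,6,2,0.002,-0.003,-0.006,255],
    [0,5,1,0,0,0,255],
    [0,4,0,0,0,0,255],
    [0,0,0,0,0,0,255],
  ],
)

```text
clock: 7.0
tcp_pos: [0.498, 0.1465, 0.0313]
orientation: [-3.14, -0.089, -0.007]
contact_force: [0.2, -0.2, -2.9]
grip_width: 0.0153
```

```bash
cat >> h.py <<'E'
def leg(L=(.5575,.1240)):
    o=r.get_obs();Rm=R.from_rotvec(o['orientation']).as_matrix();P=o['tcp_pos']
    yaw=np.arctan2(Rm[1,0],Rm[0,0]);dx=np.array(L)-P[:2]
    hx=dx@[np.cos(yaw),np.sin(yaw)]*1000+.8;hy=dx@[-np.sin(yaw),np.cos(yaw)]*1000
    f=o['contact_force'];print('t',round(o['clock'],2),'P',P.round(4),'yaw',yaw.round(4),'zax',Rm[:,2].round(3),'F',f.round(2),'M',o['moment'].round(2),'leg in hook',hx.round(1),hy.round(1))
E
python3 - <<'E'
from h import *
leg()
E
```

```text
t 7.0 P [0.498  0.1465 0.0313] yaw 0.0565 zax [ 0.004  0.001 -1.   ] F [ 0.23 -0.19 -2.94] M [-0.02  0.05 -0.02] leg in hook 59.0 -25.9
```

>>> play_rows(
  increments=[
    [-3,1,0,0,-0.003,0,255],
    [0,2,0,0,0,0,255],
    [0,0,0,0,0,0,255],
  ],
)

```text
clock: 7.3
tcp_pos: [0.4951, 0.143, 0.0317]
orientation: [-3.14, -0.088, -0.003]
contact_force: [0.1, 0.6, -1.5]
grip_width: 0.015
```

```bash
python3 - <<'E'
from h import *
leg()
E
```

```text
t 7.3 P [0.4951 0.143  0.0317] yaw 0.056 zax [ 0.002  0.001 -1.   ] F [ 0.09  0.65 -1.49] M [-0.02  0.04 -0.07] leg in hook 62.0 -22.5
```

>>> play_rows(
  increments=[
    [0.5,2,0,0,0,0,255],
    [0,2,0,0,0,0,255],
  ],
)

```text
clock: 7.5
tcp_pos: [0.4956, 0.1401, 0.0317]
orientation: [-3.138, -0.09, -0.003]
contact_force: [-0.8, 2.0, -2.4]
grip_width: 0.0156
```

```bash
python3 - <<'E'
from h import *
leg()
E
```

```text
t 7.5 P [0.4956 0.1401 0.0317] yaw 0.0576 zax [ 0.002  0.002 -1.   ] F [-0.79  1.99 -2.39] M [0.47 0.18 0.14] leg in hook 61.7 -19.7
```

>>> play_rows(
  increments=[
    [0,2,0,0,0,0,255],
    [0,2,0,0,0,0,255],
  ],
)

```text
clock: 7.7
tcp_pos: [0.4958, 0.1372, 0.0318]
orientation: [-3.137, -0.093, -0.003]
contact_force: [0.0, 2.3, -1.1]
grip_width: 0.0153
```

```bash
python3 - <<'E'
from h import *
leg()
E
```

```text
t 7.7 P [0.4958 0.1372 0.0318] yaw 0.0596 zax [ 0.002  0.003 -1.   ] F [ 0.02  2.28 -1.07] M [0.59 0.19 0.11] leg in hook 61.6 -16.9
```

>>> play_rows(
  increments=[
    [0,3,0,0,0,0.003,255],
    [0,3,0,0,0,0.001,255],
  ],
)

```text
clock: 7.9
tcp_pos: [0.4967, 0.1322, 0.0319]
orientation: [-3.135, -0.089, -0.005]
contact_force: [0.0, 3.4, -3.2]
grip_width: 0.0152
```

```bash
python3 - <<'E'
from h import *
d=shot('wrist','w7')
leg()
cv2.imwrite('pics/w7c.png',cv2.resize(d['color'][0:240,180:420],None,fx=2.5,fy=2.5,interpolation=cv2.INTER_CUBIC))
E
```

```text
t 7.95 P [0.4967 0.1316 0.0319] yaw 0.0563 zax [ 0.003  0.005 -1.   ] F [ 0.16  3.54 -2.75] M [0.79 0.   0.23] leg in hook 61.0 -11.0
```

View pics/w7c.png

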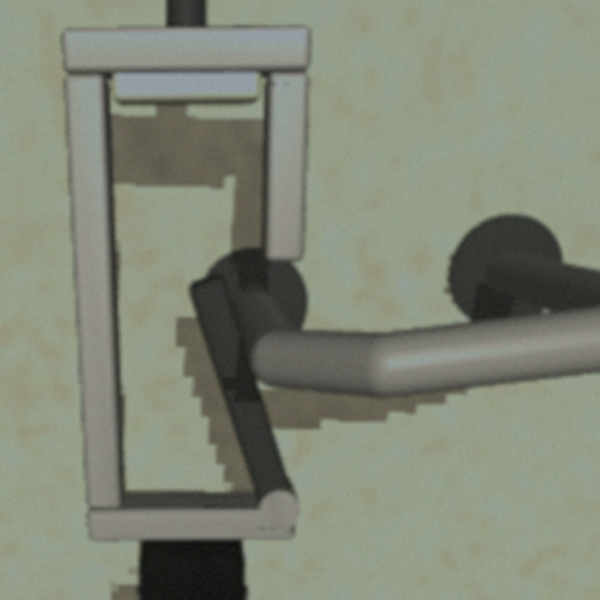

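The gate is swinging inward with the leg entering just behind the nose. I'll continue.

>>> play_rows(
  increments=[
    [0,3,0,-0.003,-0.003,0.002,255],
    [-0.5,3,0,0,0,0.002,255],
  ],
)

```text
clock: 8.15
tcp_pos: [0.4973, 0.1266, 0.0323]
orientation: [-3.137, -0.084, -0.003]
contact_force: [-0.0, 5.1, -1.9]
grip_width: 0.0155
```

```bash
python3 - <<'E'
from h import *
leg()
E
```

```text
t 8.15 P [0.4973 0.1266 0.0323] yaw 0.0535 zax [ 0.002  0.003 -1.   ] F [-0.03  5.09 -1.94] M [1.04 0.1  0.29] leg in hook 60.8 -5.8
```

>>> play_rows(
  increments=[
    [-0.5,2.5,0,-0.002,-0.002,-0.001,255],
    [-0.5,1.5,0,0,0,0,255],
  ],
)

```text
clock: 8.35
tcp_pos: [0.4964, 0.1228, 0.0324]
orientation: [-3.139, -0.086, -0.0]
contact_force: [0.6, 4.8, -1.7]
grip_width: 0.0152
```

```bash
python3 - <<'E'
from h import *
leg()
d=shot('wrist','w8')
leg()
cv2.imwrite('pics/w8c.png',cv2.resize(d['color'][0:240,180:420],None,fx=2.5,fy=2.5,interpolation=cv2.INTER_CUBIC))
E
```

```text
t 8.35 P [0.4964 0.1228 0.0324] yaw 0.0551 zax [ 0.     0.002 -1.   ] F [ 0.58  4.77 -1.68] M [1.09 0.13 0.28] leg in hook 61.9 -2.1
t 8.4 P [0.4962 0.1224 0.0323] yaw 0.0549 zax [-0.     0.001 -1.   ] F [-0.62  4.4  -1.99] M [1.  0.2 0.3] leg in hook 62.1 -1.8
```

View pics/w8c.png

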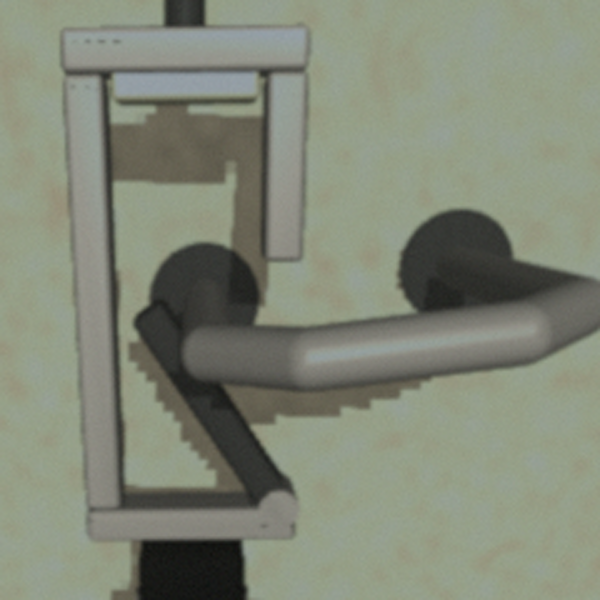

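The leg is fully inside behind the nose line. Drawing back now along -x.

>>> play_rows(
  increments=[
    [-3,0.5,0,0,0,0,255],
    [-3,0.3,0,0,0,0,255],
    [-3,0.3,0,0,0,0,255],
  ],
)

```text
clock: 8.7
tcp_pos: [0.4863, 0.12, 0.0321]
orientation: [-3.14, -0.085, 0.002]
contact_force: [-2.6, 2.2, -1.3]
grip_width: 0.0154
```

```bash
python3 - <<'E'
from h import *
leg()
E
```

```text
t 8.7 P [0.4863 0.12   0.0321] yaw 0.0542 zax [-0.001  0.    -1.   ] F [-2.64  2.2  -1.33] M [0.42 0.64 0.11] leg in hook 72.1 0.1
```

>>> play_rows(
  increments=[
    [-2.5,0,0,0,0,0,255],
    [-2,0,0,0,0,0,255],
  ],
)

```text
clock: 8.9
tcp_pos: [0.4804, 0.1169, 0.0317]
orientation: [3.138, 0.08, -0.006]
contact_force: [-0.0, 0.8, -2.2]
grip_width: 0.0153
```

```bash
python3 - <<'E'
from h import *
leg()
d=shot('wrist','w9')
cv2.imwrite('pics/w9c.png',cv2.resize(d['color'][0:240,180:420],None,fx=2.5,fy=2.5,interpolation=cv2.INTER_CUBIC))
E
```

```text
t 8.9 P [0.4804 0.1169 0.0317] yaw 0.0512 zax [-0.003 -0.003 -1.   ] F [-0.04  0.81 -2.16] M [0.05 0.05 0.01] leg in hook 78.1 3.1
```

View pics/w9c.png

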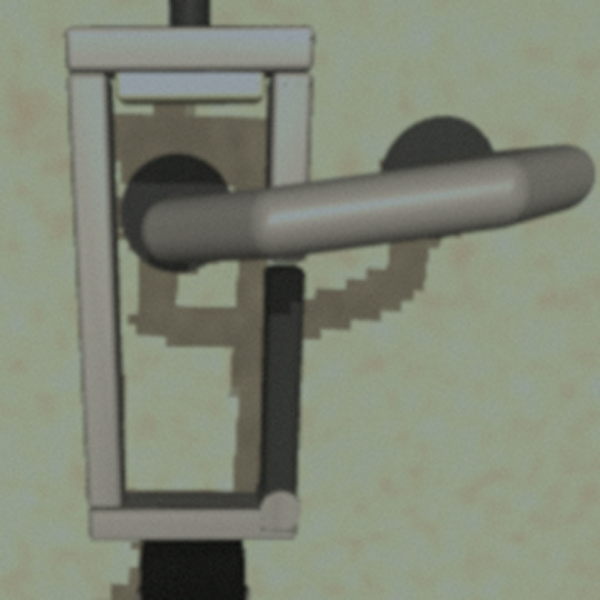

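The gate has snapped shut behind the leg. I'll recentre in y and creep toward the pad.

>>> play_rows(
  increments=[
    [-1,-3,0,0.003,0.003,-0.004,255],
    [-1,0,0,0,0,0,255],
    [0,0,0,0,0,0,255],
  ],
)

```text
clock: 9.25
tcp_pos: [0.4779, 0.1186, 0.0316]
orientation: [3.139, 0.084, -0.001]
contact_force: [-0.1, -0.1, -1.4]
grip_width: 0.0155
```

```bash
python3 - <<'E'
from h import *
leg()
E
```

```text
t 9.25 P [0.4779 0.1186 0.0316] yaw 0.0537 zax [-0.001 -0.001 -1.   ] F [-0.14 -0.12 -1.41] M [0.02 0.07 0.02] leg in hook 80.6 1.2
```

>>> play_rows(
  increments=[
    [-1,-1,0,0,0,0,255],
    [-1,0,0,0,0,0,255],
    [-1,0,0,0,0,0,255],
    [0,0,0,0,0,0,255],
  ],
)

```text
clock: 9.65
tcp_pos: [0.4748, 0.1195, 0.0317]
orientation: [3.139, 0.084, -0.001]
contact_force: [0.2, 0.6, -1.3]
grip_width: 0.0149
```

```bash
python3 - <<'E'
from h import *
leg()
E
```

```text
t 9.65 P [0.4748 0.1195 0.0317] yaw 0.0536 zax [-0.001 -0.001 -1.   ] F [ 0.23  0.58 -1.31] M [ 0.04  0.04 -0.01] leg in hook 83.6 0.0
```

>>> play_rows(
  increments=[
    [-0.8,0,0,0,0,0,255],
    [-0.6,0,0,0,0,0,255],
    [-0.4,0,0,0,0,0,255],
  ],
)

```text
clock: 9.95
tcp_pos: [0.473, 0.1194, 0.0317]
orientation: [3.139, 0.084, -0.001]
contact_force: [0.0, -0.6, -1.8]
grip_width: 0.0155
```

```bash
python3 - <<'E'
from h import *
leg()
E
```

```text
t 9.95 P [0.473  0.1194 0.0317] yaw 0.0536 zax [-0.001 -0.001 -1.   ] F [ 0.01 -0.63 -1.77] M [-0.    0.03 -0.05] leg in hook 85.4 0.0
```

>>> play_rows(
  increments=[
    [-0.5,0,0,0,0,0,255],
    [-0.3,0,0,0,0,0,255],
  ],
)

```text
clock: 10.15
tcp_pos: [0.4721, 0.1194, 0.0317]
orientation: [3.139, 0.084, -0.001]
contact_force: [0.7, 0.6, -1.5]
grip_width: 0.0153
```

```bash
python3 - <<'E'
from h import *
leg()
E
```

```text
t 10.15 P [0.4721 0.1194 0.0317] yaw 0.0535 zax [-0.001 -0.001 -1.   ] F [ 0.71  0.59 -1.47] M [-0.    0.04  0.02] leg in hook 86.3 0.1
```

>>> play_rows(
  increments=[
    [-0.4,0,0,0,0,0,255],
    [-0.3,0,0,0,0,0,255],
  ],
)

```text
clock: 10.35
tcp_pos: [0.4714, 0.1193, 0.0317]
orientation: [3.139, 0.084, -0.001]
contact_force: [0.2, 0.0, -1.7]
grip_width: 0.0152
```

>>> play_rows(
  increments=[
    [-0.4,0,0,0,0,0,255],
    [-0.3,0,0,0,0,0,255],
  ],
)

```text
clock: 10.55
tcp_pos: [0.4706, 0.1193, 0.0317]
orientation: [3.139, 0.084, -0.001]
contact_force: [-0.3, 0.7, -1.8]
grip_width: 0.0155
```

>>> play_rows(
  increments=[
    [-0.4,0,0,0,0,0,255],
    [-0.3,0,0,0,0,0,255],
  ],
)

```text
clock: 10.75
tcp_pos: [0.4699, 0.1193, 0.0317]
orientation: [3.139, 0.084, -0.001]
contact_force: [-1.1, 0.3, -1.6]
grip_width: 0.0152
```

```bash
python3 - <<'E'
from h import *
leg()
E
```

```text
t 10.75 P [0.4699 0.1193 0.0317] yaw 0.0536 zax [-0.    -0.001 -1.   ] F [-1.12  0.29 -1.58] M [ 0.    0.07 -0.01] leg in hook 88.5 0.0
```

>>> play_rows(
  increments=[
    [-0.3,0,0,0,0,0,255],
    [-0.3,0,0,0,0,0,255],
  ],
)

```text
clock: 10.95
tcp_pos: [0.4692, 0.1192, 0.0317]
orientation: [3.139, 0.084, -0.001]
contact_force: [0.1, -1.6, -2.2]
grip_width: 0.0155
```

>>> play_rows(
  increments=[
    [-0.3,0,0,0,0,0,255],
    [-0.3,0,0,0,0,0,255],
  ],
)

```text
clock: 11.15
tcp_pos: [0.4686, 0.1192, 0.0317]
orientation: [3.139, 0.084, -0.001]
contact_force: [0.6, 1.0, -1.5]
grip_width: 0.015
```

>>> play_rows(
  increments=[
    [-0.3,0,0,0,0,0,255],
    [-0.3,0,0,0,0,0,255],
  ],
)

```text
clock: 11.35
tcp_pos: [0.4679, 0.1191, 0.0317]
orientation: [3.139, 0.084, -0.001]
contact_force: [0.5, 0.9, -0.9]
grip_width: 0.0154
```

>>> play_rows(
  increments=[
    [-0.3,0,0,0,0,0,255],
    [-0.3,0,0,0,0,0,255],
  ],
)

```text
clock: 11.55
tcp_pos: [0.4673, 0.1191, 0.0317]
orientation: [3.139, 0.084, -0.001]
contact_force: [0.4, 0.4, -1.9]
grip_width: 0.0153
```

>>> play_rows(
  increments=[
    [-0.3,0,0,0,0,0,255],
    [-0.3,0,0,0,0,0,255],
  ],
)

```text
clock: 11.75
tcp_pos: [0.467, 0.1191, 0.0318]
orientation: [3.14, 0.084, 0.0]
contact_force: [1.7, 0.6, -3.3]
grip_width: 0.0154
```

```bash
python3 - <<'E'
from h import *
d=shot('wrist','w10')
leg()
cv2.imwrite('pics/w10c.png',cv2.resize(d['color'][0:240,180:420],None,fx=2.5,fy=2.5,interpolation=cv2.INTER_CUBIC))
E
```

```text
t 11.8 P [0.467  0.1191 0.0318] yaw 0.0534 zax [ 0.    -0.001 -1.   ] F [ 0.74 -0.38 -2.48] M [ 0.   -0.11  0.01] leg in hook 91.4 0.0
```

View pics/w10c.png

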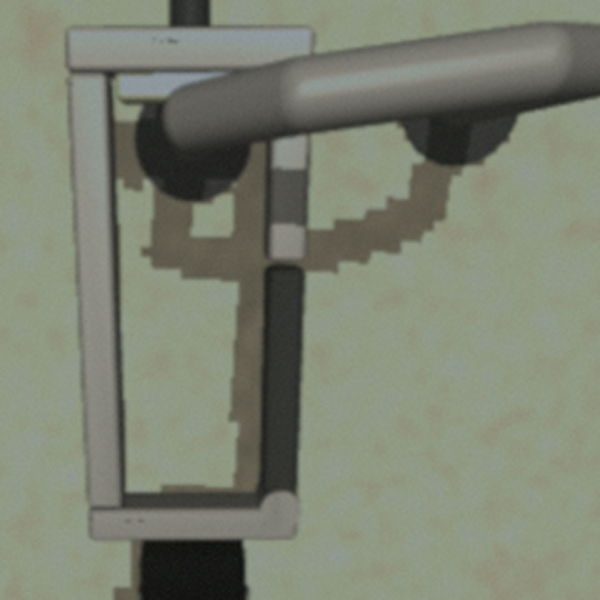

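Contact is starting: the motion has stalled and the moment has changed. I'll step up the tug gradually.

>>> play_rows(
  increments=[
    [-0.4,0,0,0,0,0,255],
    [-0.4,0,0,0,0,0,255],
  ],
)

```text
clock: 12.0
tcp_pos: [0.467, 0.1192, 0.032]
orientation: [3.14, 0.083, 0.003]
contact_force: [2.3, 0.3, -2.9]
grip_width: 0.0152
```

>>> play_rows(
  increments=[
    [-0.6,0,0,0,0,0,255],
    [-0.6,0,0,0,0,0,255],
  ],
)

```text
clock: 12.2
tcp_pos: [0.467, 0.1192, 0.0322]
orientation: [-3.14, -0.083, -0.006]
contact_force: [3.1, 0.4, -2.6]
grip_width: 0.0153
```

```bash
python3 - <<'E'
from h import *
leg()
E
```

```text
t 12.2 P [0.467  0.1192 0.0322] yaw 0.0527 zax [ 0.004  0.    -1.   ] F [ 3.13  0.38 -2.6 ] M [-0.05 -0.54 -0.04] leg in hook 91.5 -0.0
```

>>> play_rows(
  increments=[
    [-1,0,0.1,0,-0.004,0,255],
    [-1.1,0,0.1,0,-0.003,0,255],
  ],
)

```text
clock: 12.4
tcp_pos: [0.4669, 0.1194, 0.0325]
orientation: [-3.139, -0.082, -0.0]
contact_force: [5.8, 0.6, -4.0]
grip_width: 0.0152
```

```bash
python3 - <<'E'
from h import *
leg()
E
```

```text
t 12.4 P [0.4669 0.1194 0.0325] yaw 0.052 zax [ 0.     0.001 -1.   ] F [ 5.78  0.59 -3.97] M [-0.15 -1.   -0.04] leg in hook 91.5 -0.1
```

>>> play_rows(
  increments=[
    [-1.4,0,0.3,0,-0.002,-0.002,255],
    [-1.6,0,0.3,0,-0.003,-0.001,255],
  ],
)

```text
clock: 12.6
tcp_pos: [0.4668, 0.1194, 0.0326]
orientation: [-3.138, -0.084, 0.0]
contact_force: [6.5, -1.2, -4.5]
grip_width: 0.0153
```

```bash
python3 - <<'E'
from h import *
leg()
E
```

```text
t 12.6 P [0.4668 0.1194 0.0326] yaw 0.0537 zax [-0.     0.002 -1.   ] F [ 6.54 -1.21 -4.52] M [-0.18 -1.14 -0.1 ] leg in hook 91.6 -0.2
```

>>> play_rows(
  increments=[
    [-1.9,0,0.4,-0.001,-0.003,0,255],
    [-2.0,0,0.4,0,-0.003,0,255],
  ],
)

```text
clock: 12.8
tcp_pos: [0.4668, 0.1195, 0.0328]
orientation: [-3.137, -0.082, -0.0]
contact_force: [7.7, -0.7, -4.8]
grip_width: 0.015
```

```bash
python3 - <<'E'
from h import *
leg()
E
```

```text
t 12.8 P [0.4668 0.1195 0.0328] yaw 0.0521 zax [ 0.     0.003 -1.   ] F [ 7.73 -0.65 -4.75] M [-0.15 -1.31 -0.11] leg in hook 91.6 -0.2
```

>>> play_rows(
  increments=[
    [-2.2,0,0.4,-0.002,-0.003,-0.001,255],
    [-2.2,0,0.4,-0.001,-0.003,0,255],
    [-2.2,0,0.4,-0.001,-0.003,0,255],
  ],
)

```text
clock: 13.1
tcp_pos: [0.4669, 0.1196, 0.0331]
orientation: [-3.139, -0.079, -0.004]
contact_force: [8.6, -0.4, -6.0]
grip_width: 0.0154
```

```bash
python3 - <<'E'
from h import *
leg()
E
```

```text
t 13.1 P [0.4669 0.1196 0.0331] yaw 0.0503 zax [ 0.002  0.002 -1.   ] F [ 8.6  -0.45 -6.  ] M [-0.14 -1.35  0.01] leg in hook 91.5 -0.2
```

>>> play_rows(
  increments=[
    [-2.2,0,0.8,-0.001,-0.003,-0.002,255],
    [-2.2,0,0.8,-0.001,-0.003,-0.001,255],
    [-2.2,0,0.8,-0.001,-0.003,-0.001,255],
  ],
)

```text
clock: 13.4
tcp_pos: [0.4668, 0.1196, 0.0322]
orientation: [-3.139, -0.081, -0.006]
contact_force: [7.4, -0.9, -3.6]
grip_width: 0.0152
```

```bash
python3 - <<'E'
from h import *
leg()
d=shot('wrist','w11')
leg()
cv2.imwrite('pics/w11c.png',cv2.resize(d['color'][0:240,180:420],None,fx=2.5,fy=2.5,interpolation=cv2.INTER_CUBIC))
E
```

```text
t 13.4 P [0.4668 0.1196 0.0322] yaw 0.0513 zax [ 0.004  0.002 -1.   ] F [ 7.45 -0.9  -3.57] M [-0.19 -1.37 -0.1 ] leg in hook 91.6 -0.3
t 13.45 P [0.4668 0.1196 0.0322] yaw 0.0512 zax [ 0.004  0.002 -1.   ] F [ 7.17 -0.21 -3.91] M [-0.18 -1.36 -0.11] leg in hook 91.6 -0.2
```

View pics/w11c.png

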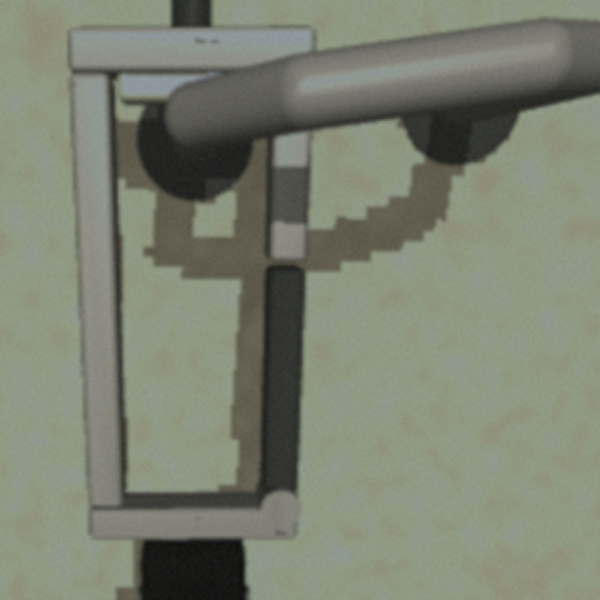

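The gate is shut and the tug is steady at about 8 N. I'll hold it at about 9 N for half a second.

>>> play_rows(
  increments=[
    [-2.5,0,0.4,-0.001,-0.004,-0.002,255],
    [-2.5,0,0.4,-0.001,-0.004,-0.001,255],
    [-2.5,0,0.4,-0.001,-0.004,-0.001,255],
    [-2.5,0,0.4,0,-0.003,-0.001,255],
    [-2.5,0,0.4,0,-0.003,-0.001,255],
  ],
)

```text
clock: 13.95
tcp_pos: [0.4668, 0.1196, 0.033]
orientation: [-3.137, -0.081, -0.01]
contact_force: [9.5, -1.4, -6.3]
grip_width: 0.0155
```

```bash
python3 - <<'E'
from h import *
leg()
E
```

```text
t 13.95 P [0.4668 0.1196 0.033 ] yaw 0.0516 zax [ 0.007  0.004 -1.   ] F [ 9.49 -1.38 -6.29] M [-0.25 -1.48 -0.08] leg in hook 91.6 -0.3
```

>>> play_rows(
  increments=[
    [0.5,0,0,0,0,0,255],
    [1.5,0,0,-0.002,-0.004,-0.001,255],
    [3,0,0,-0.001,-0.003,-0.001,255],
    [3,0,0,0,0,0,255],
    [2,0,0,0,0,0,255],
  ],
)

```text
clock: 14.45
tcp_pos: [0.4746, 0.1198, 0.0325]
orientation: [3.139, 0.086, -0.01]
contact_force: [-0.3, -0.1, -1.7]
grip_width: 0.0151
```

```bash
python3 - <<'E'
from h import *
leg()
E
```

```text
t 14.45 P [0.4746 0.1198 0.0325] yaw 0.0547 zax [-0.006 -0.001 -1.   ] F [-0.34 -0.12 -1.7 ] M [ 0.02  0.03 -0.  ] leg in hook 83.8 -0.4
```

>>> play_rows(
  increments=[
    [2,0,4,0.001,0.006,0,255],
    [1,0,6,0,0,0,255],
    [0,0,5,0,0,0,255],
    [0,0,3,0,0,0,255],
    [0,0,0,0,0,0,255],
  ],
)

```text
clock: 14.95
tcp_pos: [0.4772, 0.1199, 0.0122]
orientation: [3.14, 0.086, -0.002]
contact_force: [0.1, -0.5, -2.0]
grip_width: 0.0152
```

```bash
python3 - <<'E'
from h import *
leg()
goto([.48,.1198,.005],.056)
E
```

```text
t 14.95 P [0.4772 0.1199 0.0122] yaw 0.0549 zax [-0.001 -0.    -1.   ] F [ 0.06 -0.53 -2.04] M [ 0.02  0.06 -0.01] leg in hook 81.2 -0.3
t 14.95 tcp [0.4772 0.1199 0.0122] axes x [ 0.998  0.055 -0.001] z [-0.001 -0.    -1.   ] F [ 0.06 -0.53 -2.04] w 0.015204701360833666
 tool shift mm [2.83 0.25 7.2 ] turn [ 0.0002  0.0014 -0.0011]
```

>>> play_rows(
  increments=[
    [2,0,2.5,0,0.001,0,255],
    [0,0,1.5,0,0,0,255],
    [0,0,1,0,0,0,255],
    [0,0,0.5,0,0,0,255],
  ],
)

```text
clock: 15.35
tcp_pos: [0.4793, 0.1201, 0.0063]
orientation: [3.14, 0.086, -0.001]
contact_force: [0.4, 0.7, -2.2]
grip_width: 0.0149
```

```bash
python3 - <<'E'
from h import *
leg()
d=shot('wrist','w12'); cv2.imwrite('pics/w12c.png',cv2.resize(d['color'][0:240,180:420],None,fx=2.5,fy=2.5,interpolation=cv2.INTER_CUBIC))
E
```

```text
t 15.35 P [0.4793 0.1201 0.0063] yaw 0.055 zax [-0. -0. -1.] F [ 0.37  0.7  -2.18] M [ 0.03  0.06 -0.05] leg in hook 79.0 -0.4
```

View pics/w12c.png

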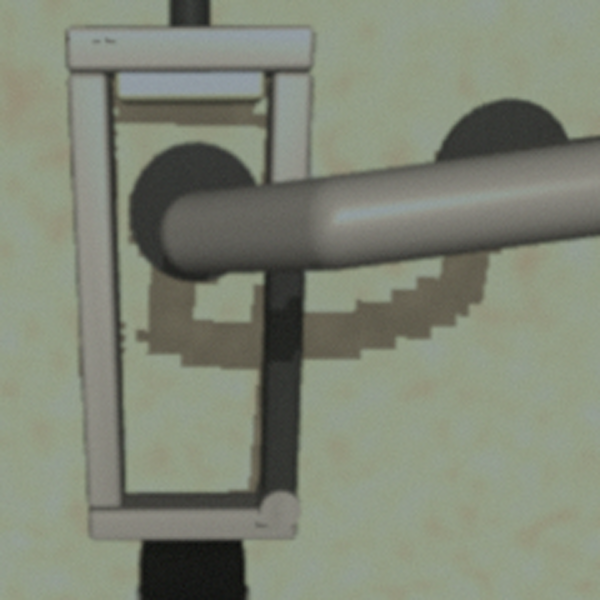

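>>> play_rows(
  increments=[
    [0,0,0.8,0,0,0,255],
    [0,0,0.5,0,0,0,255],
    [0,0,0.4,0,0,0,255],
  ],
)

```text
clock: 15.7
tcp_pos: [0.4795, 0.1201, 0.0047]
orientation: [3.14, 0.086, 0.0]
contact_force: [-0.6, 0.2, -2.1]
grip_width: 0.0152
```

```bash
python3 - <<'E'
from h import *
leg()
E
```

```text
t 15.7 P [0.4795 0.1201 0.0047] yaw 0.055 zax [ 0. -0. -1.] F [-0.63  0.17 -2.14] M [-0.01  0.05  0.03] leg in hook 78.9 -0.4
```

>>> play_rows(
  increments=[
    [0,0,0.4,0,0,0,255],
    [0,0,0.4,0,0,0,255],
  ],
)

```text
clock: 15.9
tcp_pos: [0.4795, 0.1201, 0.0045]
orientation: [3.14, 0.086, 0.0]
contact_force: [-2.2, -0.6, 6.5]
grip_width: 0.0154
```

>>> play_rows(
  increments=[
    [0,0,0.4,0,0,0,255],
    [0,0,0.4,0,0,0,255],
  ],
)

```text
clock: 16.1
tcp_pos: [0.4794, 0.1202, 0.0045]
orientation: [3.14, 0.086, 0.001]
contact_force: [-1.3, -1.4, 5.1]
grip_width: 0.0157
```

On the bench. Relieving the downforce, then opening.

>>> play_rows(
  increments=[
    [0,0,-0.2,0,0,0,255],
    [0,0,0,0,0,0,200],
    [0,0,0,0,0,0,150],
    [0,0,0,0,0,0,110],
    [0,0,0,0,0,0,110],
  ],
  force=20,
)

```text
clock: 16.6
tcp_pos: [0.4804, 0.1205, 0.005]
orientation: [3.14, 0.086, 0.004]
contact_force: [-0.4, 0.9, -0.3]
grip_width: 0.0489
```

```bash
python3 - <<'E'
from h import *
leg(); print(r.get_obs()['grip_width'])
d=shot('wrist','w13')
E
```

```text
t 16.6 P [0.4804 0.1205 0.005 ] yaw 0.055 zax [ 0.002  0.    -1.   ] F [-0.44  0.86 -0.34] M [-0.04  0.01  0.01] leg in hook 78.0 -0.8
0.04888236486091418
```

View pics/w13.png

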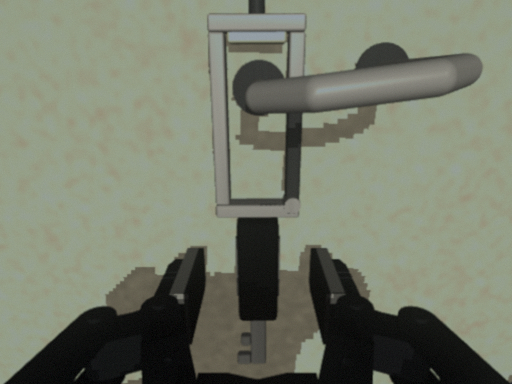

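Released, with both fingers clear of the fob at (257,265). Rising straight up.

>>> play_rows(
  increments=[
    [0,0,-8,0,0,0,110],
    [0,0,-15,0,0,0,110],
    [0,0,-25,0,0,0,110],
    [0,0,-35,0,0,0,110],
    [0,0,-35,0,0,0,110],
  ],
)

```text
clock: 17.15
tcp_pos: [0.4766, 0.1197, 0.1242]
orientation: [3.138, 0.088, -0.012]
contact_force: [1.6, -0.4, -0.5]
grip_width: 0.0487
```

>>> play_rows(
  increments=[
    [-10,0,-20,0,0,0,110],
    [0,0,0,0,0,0,110],
    [0,0,0,0,0,0,110],
    [0,0,0,0,0,0,110],
  ],
)

```text
clock: 17.55
tcp_pos: [0.4695, 0.12, 0.1508]
orientation: [3.14, 0.088, 0.004]
contact_force: [-0.1, 1.4, -0.4]
grip_width: 0.0485
```

```bash
python3 - <<'E'
from h import *
leg()
d=shot('wrist','w14');s=shot('scene','s14')
a=cv2.resize(s['color'][150:250,240:380],None,fx=4,fy=4,interpolation=cv2.INTER_CUBIC); cv2.imwrite('pics/s14c.png',a)
E
```

```text
t 17.55 P [0.4695 0.12   0.1508] yaw 0.0559 zax [ 0.002 -0.    -1.   ] F [-0.15  1.36 -0.36] M [0.01 0.09 0.05] leg in hook 88.9 -1.0
```

View pics/w14.png

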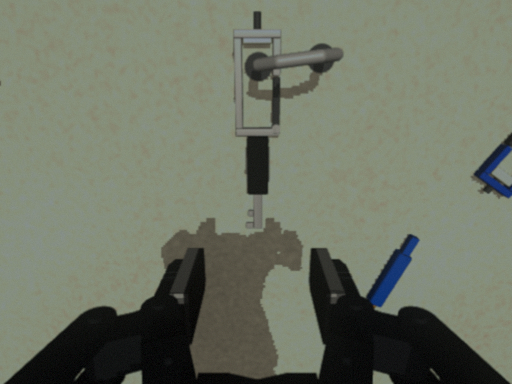

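View pics/s14c.png

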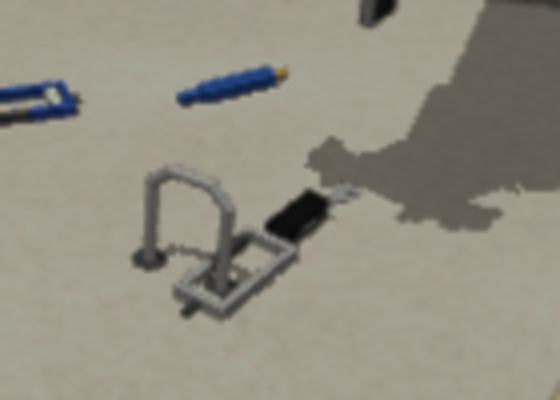

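The key lies flat with the left leg inside it (wrist view (258,67)) and the gate shut. The arm is clear, so I'm handing in.

```bash
python3 - <<'E'
from h import *
print(r.hand_in())
E
```

```text
the job is handed in; nothing more can be done
None
```

The isolation key is clipped onto the staple's left leg and lies flat on the bench with its gate shut. The job was handed in at about 17.7 s; the hand-in reports no verdict.

- **Clipping on:** I gripped the key by its black fob and pressed the gate against the leg at hook x of about 61 mm. The press peaked at about 5 N, with the leg at hook y of about -2 mm. Drawing the key back then let the gate snap shut behind the leg.
- **Tug:** The leg met the pad at hook x of about 91 mm. I held the tug for over a second at readings of 7 to 9.5 N along the key. The wrist also read an extra 2 to 4.5 N vertically during the tug, so the highest total I estimate is about 10.6 N, under the 14 N limit. Force was read only at the end of each move, with about 0.7 N of noise.
- **Last checks:** I eased the pull off and laid the key down with the leg at hook x of about 78 mm, so the leg is clear of the pad and bars. The final pictures show the gate shut, the key flat and the fingers clear. The wrist read only noise, up to 1.4 N in one axis.
- **Disagreements:** Two readings did not match the sizes given. The closed fingers read 15.4 mm on the 18 mm fob, though the grip held without visible slip. The leg positions from the top and wrist cameras differed by about 3 mm, and I used the wrist view.
- **Other things on the bench:** I planned the moves to stay clear of them and saw no sign of contact, but I did not re-measure where they lie.

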